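# Reset an over-wound ratchet tension winder to its marked tooth

## Task

The ratchet winder of the cutting table's guide rail is wound too tight. Gently press the pawl's tail tab to free the wheel and let it run all the way back to slack, then wind the knob clockwise until the pawl drops in at the tooth that brings the wheel's pointer nearest the rider tab, and let go so that the pawl holds it there. Leave the rider where it is set and do not disturb the other things on the table.

Things in the scene. Friction and masses are not known exactly. Their poses are not given: they have to be found in the camera images.
- tensioner: The winder's grey steel base plate, fixed on the table, 185 x 136 mm, 8 mm thick. Origin on the vertical axis of wheel and knob, at table level; x along the plate's long side (the plate spans x -118 to +67 mm, y -68 to +68 mm in this frame), z up.
- wheel (a joint): Angle (rad) of the steel ratchet wheel (91 mm over its 20 saw teeth, top 26 mm above the table): 0 = slack, at its stop, growing clockwise from above as it is wound; a spring pulls it back. A tooth is 0.314 rad; held by the pawl it rests within 0.03 rad of 0.314 x n. Wound 0.05 past that, tooth n has been caught and on letting go it falls back to it.
- knob_grip (a point): Middle of the knob's black bar grip, on the wheel's axis, 62 mm up. Bar: 46 mm along this point's x, 14 mm thick along y, from 47 to 75 mm above the table; under it a 12 mm shaft to a hub at 32 mm. It drives the wheel through a cushion spring: under load it runs ahead of the wheel by tenths of a rad, more as tension grows. Let go, it springs back to its place on the wheel.
- pawl: The dark steel pawl, a lever turning about a vertical pin in the base plate; origin on the pin, which is at (-46, +44.8) mm in the plate's frame, at table level. From the pin its nose reaches 46 mm along the plate's +x into the teeth, its tail 54 mm along -x. A spring holds the nose in the teeth; seated it lies along the plate's x.
- pawl_tab (a point): Middle of the outer (+y of the plate) face of the upright finger tab on the pawl's tail: 20 mm wide along x, 7 mm thick, from 17 to 51 mm above the table; this point is 40 mm up, 44 mm from the pin. Pressed towards the plate's -y it lifts the nose, which clears the teeth after about 5 mm; a solid stop comes at 7.5 mm. The spring takes 2 to 4 N, more while the wheel bears on it. Over 25 N bends it.
- pawl_tip (a point): Middle of the pawl's nose (5 mm thick), 21 mm above the table. Its horizontal distance from the knob's axis is 43 mm when it sits down in a tooth gap and up to 48 mm as it climbs over a tooth.
- pointer_tip (a point): Outer end of the brass rib on top of the wheel (the pointer), 52 mm from the wheel's axis; turns with the wheel.
- rider_tip (a point): The point 52 mm from the wheel's axis that the rider's inner nose faces. The rider is the small aluminium tab (14 x 12 mm, 30 mm high) on the plate beside the wheel's rim, stiffly movable round the wheel; it marks where the pointer belongs and need not stand exactly at a tooth.
- rider (a joint): Place of the rider round the wheel (rad), on the same scale as joint wheel: the pointer meets it when both read the same.
- weight_center (a point): Bystander: dark steel pattern weight, disc 64 mm across, 28 mm high; this is its middle.
- cone_center (a point): Bystander: blue thread cone, 60 mm across the foot, 85 mm high; its middle.
- bobbin_center (a point): Bystander: aluminium bobbin, 28 mm across, 24 mm high; its middle.
- chalk_center (a point): Bystander: white chalk block 50 x 35 x 12 mm; its middle.
- driver_grip (a point): Bystander: screwdriver with black handle, 200 mm long, lying; a point on its handle.
- staplebox_center (a point): Bystander: small carton 90 x 60 x 40 mm; its middle.
- oilcan_center (a point): Bystander: small steel can 44 mm across, 90 mm high; its middle.

How it is judged:
By the outcome, as a careful person would: the job done as asked, in the order asked, and still so for the second after the job is handed in, with the robot touching nothing.
It also fails if it takes over 72 s, if anything falls off the work surface, if the arm or the gripper's body presses on something with over 40 N, if the wrist force passes 120 N, or if a joint passes its speed limit or range.

## Robot

A 6-joint arm with a two-finger parallel gripper is mounted at the origin on the work surface. World frame = base frame: x ahead of the robot, y to its left, z up, the work surface at z = 0. Lengths are in m, angles in rad, forces in N, time in s.
With the tool pointing down it reaches from about 0.4 to 0.825 m from the base axis. Payload 7 kg.
Tool frame: the origin (TCP) lies at the centre of the arm's flange, where the gripper is bolted on; the fingertips stand 178 mm ahead of it and the grasp point (between the pads) lies 159 mm ahead of it; z points along the fingers, y is the direction in which the jaws open and shut (so a half turn about z gives the same grasp; the last joint's range is limited). The gripper opens to 88 mm and grips with 3 to 60 N. Pads are 19 mm wide; open, the fingers measure 130 mm over their backs; the gripper's body (78 mm by 193 mm) begins 47 mm behind the grasp point.
Start: joints at [-1.058, 0.359, 0.012, 0, -1.224, -0.288], TCP at [0.15, -0.658, 0.405] pointing down, gripper open.
Joint ranges: [-3.07, 3.07], [-1.43, 2.12], [-1.02, 1.25], [-3.03, 1.67], [-3.05, -0], [-3.03, 3.03]. Speed limits (rad/s): [2.39, 2.39, 3.01, 3.14, 3.14, 3.14].

## Interface

Orientations are given as [roll, pitch, yaw] about the fixed x, y, z axes, in that order (R = Rz(yaw) Ry(pitch) Rx(roll)).
In Python, from station import * gives the robot as it stands.
- The arm moves only by the tool send_rows, never from a script. Its argument "motion" is a list of rows, each an object with "offset": the shift along the tool's x, y, z in cm, a list of three; "turn": the turn about the tool's z in degrees. In form: [{"offset": [x, y, z], "turn": turn}, ...]. A call has 1 to 8 rows; each row is the pose to reach, as a shift and turn from the pose commanded when the call began, along the tool's axes at that moment; what a row does not reach only later rows make up. A row lasts 1/10 s, in which the tool goes at most 50 mm and 8.59 degrees, less where a joint would pass 70% of its speed; a pose out of reach is approached as far as the arm can. A call with a gripper value outside its range is refused whole. "hand" is the opening, from -1 (shut) to 1 (fully open), set as the call begins (left out, the last holds). The fingers move at their own pace and stop on an object; "squeeze" is the grip in N (left out, the last holds). Time passes only in rows, so rows that repeat a pose let the fingers close. It gives the time, the measured TCP pose, the force and the opening at its end, in the units of the state.
- get_state(): the state, without advancing time (a new reading comes with each control period).
- grab_frame(name): name is "side" or "top"; returns a dict with "frame" (384x512x3 uint8, blue, green, red), "range_z" (384x512 float32, m along the optical axis (not along the pixel's ray), 0 where there is no reading), "vertical_fov" (degrees; the focal length in pixels is half the picture's height over the tangent of half this angle, whatever the lens; pixels are square), "cx", "cy" (the principal point, pixels), "k1" (the pictures are not rectified: a ray, as slopes to the right and down, at radius r is drawn at 1 + k1 r^2 times it, then the intrinsics apply), "cam_to_world" (4x4, takes a point from camera to world coordinates). Camera axes: x right, y up, looking along -z (the intrinsics and any distortion apply to the point x, -y, -z); pixel columns grow to the right and rows downward; lengths in m; the calibration is good to about 2 mm. A picture is of the moment at which its call begins.
- job_done(): hands the job in, once; it reports no verdict.
The state is a dict: "t": time; "q": joint angles; "qd": joint speeds; "joint_efforts": joint torques, N m; "eef_pos": TCP position; "ee_rot": TCP orientation; "force": force on the tool from outside, world axes, zero at the start; "moment": the same for the moment, N m; "width": finger opening in m.
Only numpy, scipy, OpenCV 4.12 (cv2) and the standard library are available. Lean on these libraries where they do the work, as an engineer would, in place of code of your own. Each camera call takes 0.05 s, during which the arm holds its last target. There are 200 camera calls.

## Working session

There is one attempt and no reset: what is moved stays moved. The work goes in short steps, Python scripts to look and compute and a tool call to move; the robot and the scene stay as the last step left them, time stands still between calls to the robot, and variables do not carry over. Pictures are saved under pics/ and viewed, about 8 in all and at most 12, crops included, and the job is handed in when it is done.

Besides the shell and the picture viewer there is one more tool, called after "Emit:" by a JSON object that holds its "fn" and its "kwargs". send_rows: Moves the arm, as the interface text tells. Its arguments: {"type":"object","properties":{"motion":{"type":"array"},"hand":{"type":"number"},"squeeze":{"type":"number"}},"required":["motion"]}

```bash
ls; mkdir -p pics; cat > h.py <<'E'
from station import *
import numpy as np, cv2
def grab(n):
    return grab_frame(n)
def intr(f):
    H,W=f["frame"].shape[:2]; fl=H/2/np.tan(np.radians(f["vertical_fov"])/2)
    return np.array([[fl,0,f["cx"]],[0,fl,f["cy"]],[0,0,1.]]),np.array([f["k1"],0,0,0.])
def rays(f,px):
    K,d=intr(f); u=cv2.undistortPoints(np.float64(px).reshape(-1,1,2),K,d).reshape(-1,2)
    T=np.array(f["cam_to_world"]); D=np.c_[u[:,0],-u[:,1],-np.ones(len(u))]@T[:3,:3].T
    return T[:3,3],D
def onplane(f,px,z):
    o,D=rays(f,px); return o+D*((z-o[2])/D[:,2])[:,None]
def project(f,P):
    K,d=intr(f); T=np.linalg.inv(np.array(f["cam_to_world"])); c=np.atleast_2d(P)@T[:3,:3].T+T[:3,3]
    c=c*[1,-1,-1]; return cv2.projectPoints(c.reshape(-1,1,3),np.zeros(3),np.zeros(3),K,d)[0].reshape(-1,2)
E
python3 - <<'E'
from h import *
import pickle
for n in("top","side"):
    f=grab(n); cv2.imwrite(f"pics/{n}0.png",f["frame"]); pickle.dump(f,open(n+"0.pkl","wb"))
    print(n,np.round(f["cam_to_world"],3).tolist(),f["vertical_fov"],f["k1"],f["cx"],f["cy"])
print(get_state())
E
```

```text
pics
top [[-0.029, 0.98, -0.196, 0.31], [-0.999, -0.026, 0.018, 0.007], [0.013, 0.196, 0.981, 1.269], [0.0, 0.0, 0.0, 1.0]] 45.96994171476133 -0.02207358521464652 252.86163972272922 183.11160387424064
side [[-0.88, 0.365, -0.304, 0.124], [-0.475, -0.671, 0.569, 0.79], [0.004, 0.645, 0.764, 1.151], [0.0, 0.0, 0.0, 1.0]] 48.82505408147016 -0.14721519256167886 252.2761415609477 186.3854576823368
{'t': 0.1, 'q': array([-1.05790878e+00,  3.59325890e-01,  1.11612375e-02, -2.76040185e-04,
       -1.22407430e+00, -2.88072160e-01]), 'qd': array([-0.0016213 , -0.00340015,  0.001674  ,  0.00024491, -0.00052301,
        0.0007694 ]), 'joint_efforts': array([ 7.39514253e-04, -5.84163952e+01,  2.93754905e+01,  7.01554924e+00,
        1.02600738e-02, -7.24478900e-05]), 'eef_pos': array([ 0.15041667, -0.65786411,  0.40381984]), 'ee_rot': array([ 3.14013574e+00, -1.61074882e-04, -2.91687113e+00]), 'force': array([ 0.60803617,  0.48896946, -0.10518707]), 'moment': array([0.03967897, 0.01941247, 0.02406059]), 'width': 0.08769914350515597}
```

View pics/top0.png

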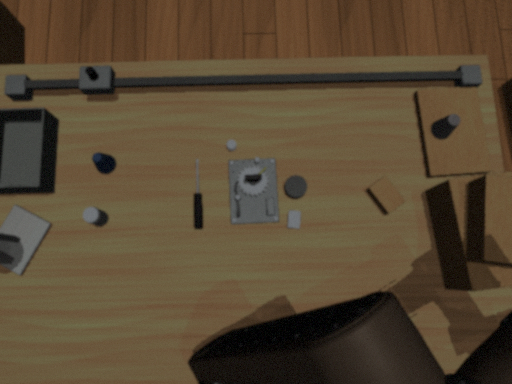

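View pics/side0.png

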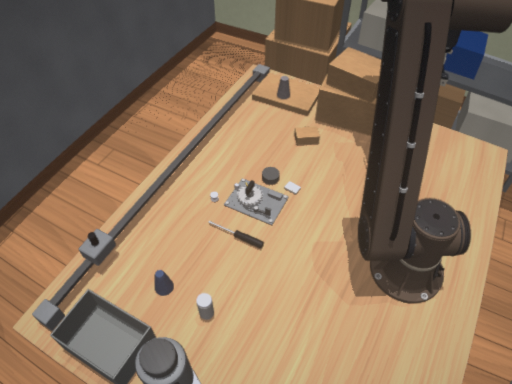

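The top view shows the plate at about (254,190), with the wheel and knob at (252,178). The side view shows the plate at about (257,200). I'll enlarge both.

```bash
python3 - <<'E'
from h import *
import pickle
t=pickle.load(open("top0.pkl","rb"));s=pickle.load(open("side0.pkl","rb"))
a=cv2.resize(t["frame"][148:233,215:315],None,fx=7,fy=7,interpolation=cv2.INTER_CUBIC)
b=cv2.resize(s["frame"][160:235,205:305],None,fx=7,fy=7,interpolation=cv2.INTER_CUBIC)
a=cv2.convertScaleAbs(a,alpha=1.5)
cv2.imwrite("pics/ct.png",a);cv2.imwrite("pics/cs.png",b)
# plate mask on colour: low saturation
hsv=cv2.cvtColor(t["frame"],cv2.COLOR_BGR2HSV)
m=((hsv[...,1]<60)&(hsv[...,2]>50)).astype(np.uint8)
w=np.zeros_like(m);w[150:230,222:282]=m[150:230,222:282]
w=cv2.morphologyEx(w,cv2.MORPH_CLOSE,np.ones((7,7)))
c=max(cv2.findContours(w,0,2)[0],key=cv2.contourArea)
P=onplane(t,c.reshape(-1,2),0.008)
r=cv2.minAreaRect(np.float32(P[:,:2])*1000);print(r);print(cv2.boxPoints(r))
E
```

```text
((542.6785888671875, -16.39319610595703), (188.97528076171875, 135.78237915039062), 1.1551885604858398)
[[446.84143   49.579277]
 [449.57886  -86.1755  ]
 [638.51575  -82.36567 ]
 [635.7783    53.389107]]
```

View pics/ct.png

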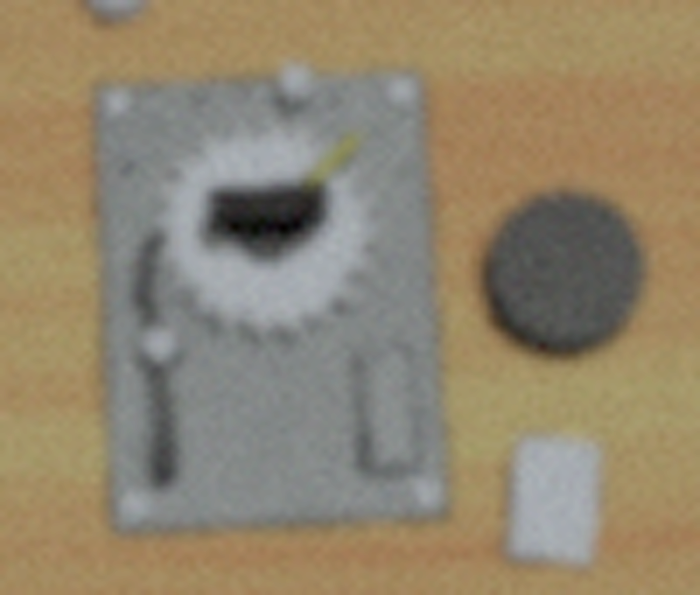

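View pics/cs.png

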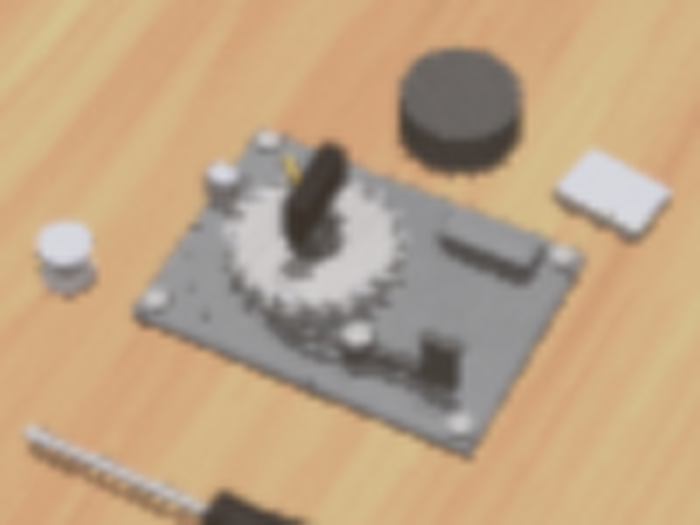

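The crops agree. Plate x is roughly world +x, and the pawl is on the +y side with its tab at the tail. The yellow pointer in the top crop runs to (353,138). The rider is at (295,82), so the pointer is clockwise past it. Next I'll measure the axis and these angles.

```bash
cat >> h.py <<'E'
def yellow(f,box,smin=95):
    x0,y0,x1,y1=box; hsv=cv2.cvtColor(f["frame"],cv2.COLOR_BGR2HSV)
    return hsv[y0:y1,x0:x1]
E
python3 - <<'E'
from h import *
import pickle
t=pickle.load(open("top0.pkl","rb"));s=pickle.load(open("side0.pkl","rb"))
np.set_printoptions(suppress=True,precision=4,linewidth=150)
# axis guesses: project candidate axis at z=.026 circle
C=np.array([.566,-.016]);yaw=.020
# wheel bright blob in both views
for n,f,(x,y) in(("top",t,(252,180)),("side",s,(249,195))):
    g=f["frame"].min(2).astype(int); box=(slice(y-22,y+22),slice(x-22,x+22))
    pl=np.median(g[box]); hsv=cv2.cvtColor(f["frame"],cv2.COLOR_BGR2HSV)
    pts=np.argwhere(np.ones((44,44)))+[y-22,x-22]
    P=onplane(f,pts[:,::-1],.026)
    v=g[pts[:,0],pts[:,1]]; sat=hsv[pts[:,0],pts[:,1],1]
    d=np.hypot(*(P[:,:2]-C).T)
    br=(v>np.percentile(v[d<.06],60))&(d<.056)
    h=cv2.convexHull(np.float32(P[br,:2]*1000)); print(n,pl,cv2.minEnclosingCircle(h),np.median(v[d<.04]),np.median(v[(d>.06)]))
    R=np.array([[np.cos(yaw),np.sin(yaw)],[-np.sin(yaw),np.cos(yaw)]])
    # polar plot unwrapped: pointer via saturation/yellow index on z=.028
    P2=onplane(f,pts[:,::-1],.028)[:,:2]-C
    fr=f["frame"].astype(int); yi=np.minimum(fr[...,1],fr[...,2])-fr[...,0]
    y_=yi[pts[:,0],pts[:,1]]; r=np.hypot(*P2.T)
    k=(r<.056)&(r>.02)&(y_>25)
    for i in np.where(k)[0]: print(pts[i,::-1],y_[i],np.round(P2[i]*1000,1),round(np.degrees(np.arctan2(P2[i,1],P2[i,0])),1))
    # rider: bright top
    P3=onplane(f,pts[:,::-1],.030)[:,:2]-C; r=np.hypot(*P3.T)
    k=(r>.05)&(r<.075)&(v>pl+15)&(P3[:,0]>0)
    print("rider px");
    for i in np.where(k)[0]: print(pts[i,::-1],v[i],np.round(P3[i]*1000,1))
E
```

```text
top 87.0 ((563.6544189453125, -19.163137435913086), 53.94696044921875) 104.0 85.0
[264 168] 29 [ 33.6 -32.7] -44.3
[265 168] 27 [ 33.5 -35.5] -46.7
[263 169] 28 [ 30.7 -29.8] -44.1
[264 169] 29 [ 30.7 -32.6] -46.8
[263 170] 31 [ 27.9 -29.7] -46.9
[261 171] 26 [ 25.1 -24. ] -43.7
[262 171] 27 [ 25.  -26.8] -46.9
rider px
[256 158] 107 [ 62.7 -11. ]
[257 158] 109 [ 62.6 -13.9]
[258 158] 103 [ 62.5 -16.7]
[256 159] 106 [ 59.7 -11. ]
[257 159] 105 [ 59.7 -13.8]
side 130.0 ((570.912841796875, -18.17261505126953), 50.239036560058594) 187.0 128.0
[246 182] 31 [ 34.3 -37.5] -47.5
[255 182] 35 [  6.6 -52.5] -82.9
[256 182] 39 [  3.5 -54.2] -86.3
[257 182] 42 [  0.4 -55.9] -89.6
[246 183] 55 [ 32.1 -33.4] -46.2
[256 183] 27 [  1.3 -50.1] -88.5
[257 183] 35 [ -1.7 -51.8] -91.9
[258 183] 40 [ -4.8 -53.5] -95.1
[259 183] 43 [ -7.9 -55.1] -98.1
[246 184] 49 [ 29.8 -29.4] -44.6
[247 184] 34 [ 26.8 -31.1] -49.2
[258 184] 28 [ -7.  -49.4] -98.0
[259 184] 34 [-10.  -51.1] -101.1
[260 184] 38 [-13.1 -52.7] -103.9
[246 185] 28 [ 27.6 -25.4] -42.6
[247 185] 39 [ 24.6 -27. ] -47.8
[261 185] 29 [-18.3 -50.
[... 2634 characters left out ...]

[236 202] 151 [20.  57.9]
[237 202] 147 [17.1 56.3]
[232 203] 151 [29.7 68. ]
[233 203] 151 [26.8 66.4]
[234 203] 148 [23.8 64.8]
[235 203] 151 [20.9 63.2]
[236 203] 152 [17.9 61.6]
[237 203] 150 [15. 60.]
[238 203] 147 [12.  58.4]
[233 204] 146 [24.7 70.1]
[235 204] 150 [18.8 66.9]
[236 204] 151 [15.8 65.3]
[237 204] 150 [12.9 63.7]
[238 204] 150 [ 9.9 62.1]
[235 205] 148 [16.7 70.6]
[236 205] 150 [13.7 69. ]
[237 205] 150 [10.8 67.4]
[238 205] 151 [ 7.8 65.8]
[239 205] 151 [ 4.9 64.2]
[240 205] 147 [ 2.  62.6]
[236 206] 151 [11.6 72.6]
[237 206] 152 [ 8.7 71. ]
[238 206] 152 [ 5.8 69.4]
[239 206] 152 [ 2.8 67.8]
[237 207] 152 [ 6.6 74.7]
[238 207] 151 [ 3.7 73.1]
[239 207] 150 [ 0.8 71.5]
```

Pointer bearing is about -45.5° and the rider about -11.5°. The 34° difference is two teeth back (36°), well clear of a tie at 27° or 45°. Now I'll refine the axis and the tab with the wheel blob and depth.

```bash
python3 - <<'E'
from h import *
import pickle
t=pickle.load(open("top0.pkl","rb"));s=pickle.load(open("side0.pkl","rb"))
for n,f,(x,y),th in(("top",t,(252,180),97),("side",s,(249,195),165)):
    g=cv2.GaussianBlur(f["frame"].min(2),(3,3),0); m=np.zeros_like(g); b=(slice(y-24,y+26),slice(x-24,x+26)); m[b]=(g[b]>th)
    nl,L,st,c=cv2.connectedComponentsWithStats(m); i=1+np.argmax(st[1:,4])
    P=onplane(f,np.argwhere(L==i)[:,::-1],.026)[:,:2]*1000; h=cv2.convexHull(np.float32(P))
    print(n,st[i],"circ",cv2.minEnclosingCircle(h),"ell",cv2.fitEllipse(h))
# depth clouds
for n,f in(("top",t),("side",s)):
    r,c=np.mgrid[0:384,0:512]; px=np.c_[c.ravel(),r.ravel()]; o,D=rays(f,px); P=o+D*f["range_z"].reshape(-1,1)
    k=(abs(P[:,0]-.54)<.13)&(abs(P[:,1]+.016)<.1); P=P[k]
    for nm,q in(("knob",(P[:,2]>.066)&(P[:,2]<.085)),("wheel",(abs(P[:,2]-.026)<.005)&(np.hypot(P[:,0]-.566,P[:,1]+.016)<.055)),("tab",(P[:,2]>.043)&(P[:,2]<.06)&(P[:,0]<.5)),("plate",abs(P[:,2]-.008)<.004),("table",abs(P[:,2])<.003)):
        Q=P[q]; 
        if len(Q): print(n,nm,len(Q),np.round(Q.mean(0)*1000,1),np.round(Q.min(0)*1000),np.round(Q.max(0)*1000))
E
```

```text
top [239 166  29  28 383] circ ((567.2610473632812, -15.419422149658203), 40.82417297363281) ell ((567.4017944335938, -15.94007396697998), (76.87883758544922, 80.66874694824219), 140.3831329345703)
side [237 186  25  18 223] circ ((567.013671875, -14.216838836669922), 41.730560302734375) ell ((566.5580444335938, -14.083980560302734), (78.31526184082031, 82.68526458740234), 91.34224700927734)
top knob 86 [564.5 -14.2  73.5] [558. -38.  68.] [571.   8.  79.]
top wheel 562 [563.7 -13.5  25.3] [522. -59.  21.] [620.  34.  31.]
top tab 14 [473.9  28.3  50.3] [465.  27.  46.] [482.  30.  56.]
top plate 1919 [531.8 -16.6   7.3] [ 410. -116.    4.] [669.  84.  12.]
top table 2356 [ 5.354e+02 -1.330e+01 -2.000e-01] [ 410. -116.   -3.] [670.  84.   3.]
side knob 59 [562.2 -11.1  73.1] [556. -38.  67.] [571.  14.  79.]
side wheel 312 [562.   -8.   25.6] [519. -56.  21.] [620.  36.  31.]
side tab 16 [473.   30.3  48.5] [464.  25.  43.] [482.  35.  52.]
side plate 982 [526.4  -7.5   7.5] [ 412. -116.    4.] [670.  81.  12.]
side table 1343 [ 5.344e+02 -5.000e+00 -1.000e-01] [ 410. -116.   -3.] [670.  84.   3.]
```

```bash
cat >> h.py <<'E'
from scipy.spatial.transform import Rotation as Ro
def off(*targets):
    s=get_state(); R=Ro.from_euler('xyz',s["ee_rot"]); 
    print("pos",np.round(s["eef_pos"],4),"yaw",round(s["ee_rot"][2],4),"q",np.round(s["q"],3),"F",np.round(s["force"],1),"w",round(s["width"],4),"t",s["t"])
    for p,yaw in targets:
        print(p,"off cm",np.round(R.inv().apply(np.array(p)-s["eef_pos"])*100,2),"turn",np.round(-np.degrees(yaw-s["ee_rot"][2]),2))
E
python3 - <<'E'
from h import *
off(([.42,-.35,.40],-3.1214),([.53,.067,.30],-3.1214),([.4755,.067,.208],-3.1214))
E
```

```text
pos [ 0.1504 -0.6579  0.4038] yaw -2.9169 q [-1.058  0.359  0.011 -0.    -1.224 -0.288] F [ 0.6  0.5 -0.1] w 0.0877 t 0.1
[0.42, -0.35, 0.4] off cm [-33.14  24.     0.41] turn 11.72
[0.53, 0.067, 0.3] off cm [-53.16  62.19  10.46] turn 11.72
[0.4755, 0.067, 0.208] off cm [-47.85  63.39  19.67] turn 11.72
```

Emit:
{"fn": "send_rows", "kwargs": {"hand": -1, "squeeze": 10, "motion": [{"offset": [-4,3,0],"turn": 3},{"offset": [-8,6,0],"turn": 6},{"offset": [-12,9,0],"turn": 9},{"offset": [-16,12,0],"turn": 11.7},{"offset": [-20,15,0],"turn": 11.7},{"offset": [-24,18,0],"turn": 11.7},{"offset": [-28,21,0],"turn": 11.7},{"offset": [-32,24,0],"turn": 11.7}]}}

```text
t: 0.9
eef_pos: [0.4097, -0.3508, 0.4046]
ee_rot: [3.141, 0.0, -3.121]
force: [2.0, -1.4, -0.0]
width: 0.0291
```

```bash
python3 - <<'E'
from h import *
off(([.53,.067,.30],-3.1214),([.4755,.067,.208],-3.1214))
E
```

```text
pos [ 0.4097 -0.3508  0.4046] yaw -3.121 q [-0.345  0.136 -0.287 -0.    -1.148 -1.205] F [ 2.  -1.4 -0. ] w 0.0291 t 0.9
[0.53, 0.067, 0.3] off cm [-12.89  41.53  10.47] turn 0.02
[0.4755, 0.067, 0.208] off cm [-7.44 41.64 19.67] turn 0.02
```

Emit:
{"fn": "send_rows", "kwargs": {"motion": [{"offset": [-1,5,0]},{"offset": [-2,10,0]},{"offset": [-3.5,15,0]},{"offset": [-5,20,0]},{"offset": [-6,25,0]},{"offset": [-7,30,1]},{"offset": [-7.4,35,2]},{"offset": [-7.4,39,3]}]}}

```text
validation failed for argument at $.mo...
```

```bash
python3 - <<'E'
from h import *
off(([.4755,.075,.208],-3.1214))
E
```

```text
pos [ 0.4097 -0.3508  0.4046] yaw -3.121 q [-0.345  0.136 -0.287 -0.    -1.148 -1.205] F [ 2.  -1.4 -0. ] w 0.0291 t 0.9
[0.4755, 0.075, 0.208] off cm [-7.45 42.44 19.67] turn 0.02
```

Turn is required in every row.

Emit:
{"fn": "send_rows", "kwargs": {"motion": [{"offset": [-1,5,0],"turn": 0},{"offset": [-2,10,0],"turn": 0},{"offset": [-3.5,14.5,0],"turn": 0},{"offset": [-5,19,0],"turn": 0},{"offset": [-6,24,0],"turn": 0},{"offset": [-7,29,1],"turn": 0},{"offset": [-7.4,34,2],"turn": 0},{"offset": [-7.4,38,3],"turn": 0}]}}

```text
t: 1.7
eef_pos: [0.475, 0.031, 0.3744]
ee_rot: [3.141, 0.0, -3.121]
force: [1.4, -0.5, -0.7]
width: 0.0003
```

```bash
python3 - <<'E'
from h import *
off(([.4755,.075,.208],-3.1214))
E
```

```text
pos [0.475  0.031  0.3744] yaw -3.1206 q [ 0.48   0.05  -0.457 -0.    -1.063 -2.03 ] F [ 1.4 -0.5 -0.7] w 0.0003 t 1.7
[0.4755, 0.075, 0.208] off cm [-0.14  4.39 16.64] turn 0.05
```

Emit:
{"fn": "send_rows", "kwargs": {"motion": [{"offset": [-0.1,4.4,1],"turn": 0},{"offset": [-0.1,4.4,5],"turn": 0},{"offset": [-0.1,4.4,9],"turn": 0},{"offset": [-0.1,4.4,12.5],"turn": 0},{"offset": [-0.1,4.4,15],"turn": 0},{"offset": [-0.1,4.4,16.4],"turn": 0},{"offset": [-0.1,4.4,16.4],"turn": 0}]}}

```text
t: 2.4
eef_pos: [0.4743, 0.0723, 0.2086]
ee_rot: [-3.139, -0.004, -3.121]
force: [0.2, 0.3, 0.5]
width: 0.0004
```

```bash
python3 - <<'E'
from h import *
off(([.4755,.0313+.021,.208],-3.1214))
f=grab("side");a=f["frame"][140:260,180:330];cv2.imwrite("pics/s1.png",cv2.resize(a,None,fx=5,fy=5,interpolation=cv2.INTER_CUBIC))
E
```

```text
pos [0.4743 0.0723 0.2086] yaw -3.1213 q [ 0.562  0.271 -0.652 -0.    -0.652 -2.113] F [0.2 0.3 0.5] w 0.0004 t 2.4
[0.4755, 0.0523, 0.208] off cm [-0.08 -2.    0.06] turn 0.01
```

View pics/s1.png

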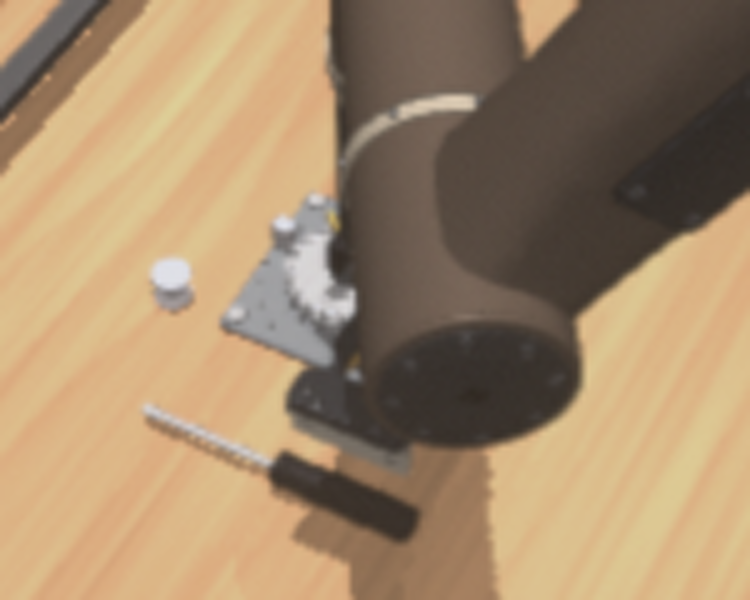

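The arm hides most of the winder, but the gripper stands beside the tail clear of the screwdriver. I'll approach in small steps.

Emit:
{"fn": "send_rows", "kwargs": {"motion": [{"offset": [0,-0.6,0],"turn": 0},{"offset": [0,-1.2,0],"turn": 0},{"offset": [0,-1.5,0],"turn": 0},{"offset": [0,-1.7,0],"turn": 0},{"offset": [0,-1.7,0],"turn": 0},{"offset": [0,-1.7,0],"turn": 0}]}}

```text
t: 3.05
eef_pos: [0.4756, 0.0557, 0.2109]
ee_rot: [3.141, 0.0, -3.121]
force: [-1.3, 0.6, -0.6]
width: 0.0004
```

Emit:
{"fn": "send_rows", "kwargs": {"motion": [{"offset": [0,-0.1,0],"turn": 0},{"offset": [0,-0.2,0],"turn": 0},{"offset": [0,-0.3,0],"turn": 0},{"offset": [0,-0.3,0],"turn": 0}]}}

```text
t: 3.45
eef_pos: [0.4755, 0.0527, 0.2106]
ee_rot: [-3.142, -0.0, -3.121]
force: [-0.4, -0.7, -0.7]
width: 0.0005
```

Emit:
{"fn": "send_rows", "kwargs": {"motion": [{"offset": [0,-0.1,0],"turn": 0},{"offset": [0,-0.2,0],"turn": 0},{"offset": [0,-0.2,0],"turn": 0}]}}

```text
t: 3.75
eef_pos: [0.4756, 0.0507, 0.2107]
ee_rot: [3.142, 0.0, -3.121]
force: [0.6, -0.2, 0.1]
width: 0.0006
```

Emit:
{"fn": "send_rows", "kwargs": {"motion": [{"offset": [0,-0.1,0],"turn": 0},{"offset": [0,-0.2,0],"turn": 0},{"offset": [0,-0.2,0],"turn": 0}]}}

```text
t: 4.05
eef_pos: [0.4756, 0.0486, 0.2107]
ee_rot: [-3.142, -0.0, -3.121]
force: [0.0, -0.6, 0.8]
width: 0.0006
```

Emit:
{"fn": "send_rows", "kwargs": {"motion": [{"offset": [0,-0.1,0],"turn": 0},{"offset": [0,-0.2,0],"turn": 0},{"offset": [0,-0.2,0],"turn": 0}]}}

```text
t: 4.35
eef_pos: [0.4757, 0.0471, 0.2107]
ee_rot: [3.141, 0.0, -3.121]
force: [-0.5, 3.6, 0.8]
width: 0.0004
```

Emit:
{"fn": "send_rows", "kwargs": {"motion": [{"offset": [0,-0.1,0],"turn": 0},{"offset": [0,-0.2,0],"turn": 0},{"offset": [0,-0.2,0],"turn": 0}]}}

```text
t: 4.65
eef_pos: [0.4757, 0.0449, 0.2107]
ee_rot: [3.141, 0.0, -3.121]
force: [0.5, -1.8, 0.9]
width: 0.0003
```

Emit:
{"fn": "send_rows", "kwargs": {"motion": [{"offset": [0,-0.1,0],"turn": 0},{"offset": [0,-0.2,0],"turn": 0},{"offset": [0,-0.2,0],"turn": 0}]}}

```text
t: 4.95
eef_pos: [0.4759, 0.0428, 0.2107]
ee_rot: [3.141, 0.0, -3.121]
force: [-1.7, 5.2, 0.7]
width: 0.0007
```

Emit:
{"fn": "send_rows", "kwargs": {"motion": [{"offset": [0,-0.1,0],"turn": 0},{"offset": [0,-0.1,0],"turn": 0}]}}

```text
t: 5.15
eef_pos: [0.4759, 0.0418, 0.2107]
ee_rot: [3.141, 0.0, -3.121]
force: [-0.5, 4.6, 0.1]
width: 0.0003
```

```bash
python3 - <<'E'
from h import *
off()
f=grab("side");a=cv2.resize(f["frame"][160:240,205:285],None,fx=5,fy=5,interpolation=cv2.INTER_CUBIC)
f=grab("top");b=cv2.resize(f["frame"][150:230,215:295],None,fx=5,fy=5,interpolation=cv2.INTER_CUBIC)
cv2.imwrite("pics/p2.png",np.hstack([a,cv2.convertScaleAbs(b,alpha=1.5)]))
E
```

```text
pos [0.4759 0.0418 0.2107] yaw -3.121 q [ 0.501  0.264 -0.657 -0.    -0.65  -2.051] F [-0.5  4.6  0.1] w 0.0003 t 5.15
```

View pics/p2.png

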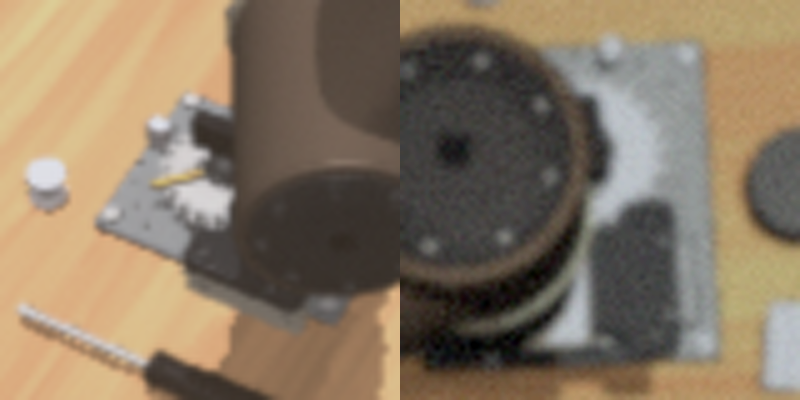

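The wheel is running back: the pointer in the left (side) pane now lies at about (175,180), counter-clockwise of the rider at (158,130). I'll hold and check that it has stopped at slack.

```bash
cat >> h.py <<'E'
C=np.array([.5665,-.0152])
def pointer(f,dy=25,z=.028):
    fr=f["frame"].astype(int); yi=np.minimum(fr[...,1],fr[...,2])-fr[...,0]
    hue=cv2.cvtColor(f["frame"],cv2.COLOR_BGR2HSV)[...,0]
    r,c=np.mgrid[0:384,0:512]; P=onplane(f,np.c_[c.ravel(),r.ravel()],z)[:,:2]-C; d=np.hypot(*P.T)
    k=(d<.056)&(d>.022)&(yi.ravel()>dy)&(hue.ravel()>=19)
    if k.sum()<2: return k.sum(),None
    m=P[k].mean(0); return int(k.sum()),round(float(np.degrees(np.arctan2(m[1],m[0]))),1),np.round(d[k].max(),4),np.round(np.degrees(np.arctan2(P[k][:,1],P[k][:,0])).std(),1)
E
python3 - <<'E'
from h import *
import pickle
for n in("top","side"): print(n,pointer(pickle.load(open(n+"0.pkl","rb"))))
for i in range(6): print(pointer(grab("side")))
off()
E
```

```text
top (7, -46.9, np.float64(0.0491), np.float64(1.4))
side (6, -47.6, np.float64(0.051), np.float64(2.2))
(13, 57.1, np.float64(0.05), np.float64(3.1))
(15, 61.8, np.float64(0.0491), np.float64(3.5))
(15, 61.8, np.float64(0.0491), np.float64(3.5))
(15, 61.8, np.float64(0.0491), np.float64(3.5))
(15, 61.8, np.float64(0.0491), np.float64(3.5))
(15, 61.8, np.float64(0.0491), np.float64(3.5))
pos [0.4759 0.0418 0.2107] yaw -3.121 q [ 0.501  0.264 -0.657  0.    -0.65  -2.051] F [-0.5  5.2  0.1] w 0.0004 t 5.55
```

Emit:
{"fn": "send_rows", "kwargs": {"motion": [{"offset": [0,-0.07,0],"turn": 0},{"offset": [0,-0.07,0],"turn": 0},{"offset": [0,-0.07,0],"turn": 0},{"offset": [0,-0.07,0],"turn": 0}]}}

```text
t: 5.95
eef_pos: [0.4759, 0.0413, 0.2107]
ee_rot: [3.141, 0.0, -3.121]
force: [-1.2, 6.6, 0.1]
width: 0.0004
```

```bash
python3 - <<'E'
from h import *
for i in range(3): print(pointer(grab("side")))
off()
E
```

```text
(15, 61.8, np.float64(0.0491), np.float64(3.5))
(15, 61.8, np.float64(0.0491), np.float64(3.5))
(15, 61.8, np.float64(0.0491), np.float64(3.5))
pos [0.4759 0.0413 0.2107] yaw -3.1209 q [ 0.5    0.264 -0.657 -0.    -0.65  -2.049] F [-0.6  5.7  0.3] w 0.0004 t 6.1
```

The wheel is at rest. It ran back 109°, which is 6.06 teeth, so it started at n=6. The rider is about 4.07 teeth up, so the target is n=4. Next: retreat clear and measure the bar.

Emit:
{"fn": "send_rows", "kwargs": {"motion": [{"offset": [0,0.3,0],"turn": 0},{"offset": [0,0.8,0],"turn": 0},{"offset": [0,2,0],"turn": 0},{"offset": [0,3,-3],"turn": 0},{"offset": [0,5,-7],"turn": 0},{"offset": [0,9,-10],"turn": 0},{"offset": [0,13,-12],"turn": 0},{"offset": [0,18,-12],"turn": 0}]}}

```text
t: 6.9
eef_pos: [0.4721, 0.2226, 0.3341]
ee_rot: [3.139, 0.004, -3.122]
force: [1.7, -0.4, 0.1]
width: -0.0
```

```bash
cat >> h.py <<'E'
def bar(f):
    r,c=np.mgrid[0:384,0:512]; o,D=rays(f,np.c_[c.ravel(),r.ravel()]); P=o+D*f["range_z"].reshape(-1,1)
    k=(np.hypot(P[:,0]-C[0],P[:,1]-C[1])<.04)&(abs(P[:,2]-.074)<.007)
    Q=np.float32(P[k,:2]*1000)
    if len(Q)<10: return len(Q)
    return len(Q),[np.round(x,1) for x in cv2.minAreaRect(Q)],np.round(np.degrees(np.arctan2(*np.linalg.svd(Q-Q.mean(0))[2][0][::-1]))%180,1)
E
python3 - <<'E'
from h import *
import pickle
off()
for n in("top","side"):
    print(n,bar(pickle.load(open(n+"0.pkl","rb"))));f=grab(n);pickle.dump(f,open(n+"1.pkl","wb"));print(pointer(f),bar(f))
E
```

```text
pos [0.4721 0.2226 0.3341] yaw -3.1217 q [ 8.170e-01  1.660e-01 -4.250e-01  1.000e-03 -9.750e-01 -2.369e+00] F [ 1.7 -0.4  0.1] w -0.0 t 6.9
top (86, [array([564.6, -14.7]), array([13.7, 45.6]), np.float64(1.6)], np.float32(88.8))
(3, 60.0, np.float64(0.0463), np.float64(0.8)) (90, [array([565.1, -14.9]), array([46. , 14.2]), np.float64(19.5)], np.float32(18.1))
side (55, [array([563.4, -12. ]), array([14.5, 52.2]), np.float64(1.3)], np.float32(92.0))
(np.int64(0), None) 0
```

Bar top: centre (565,-15) mm, 46 x 14 mm as specified, at about 18.8°. It was about 90° before, so it turned 108.5°, which agrees with the pointer. Next I move above it, turning to yaw 0.33, which leaves wrist range for winding.

Emit:
{"fn": "send_rows", "kwargs": {"hand": -0.1, "motion": [{"offset": [-1,-3,0],"turn": -8.5},{"offset": [-2,-6,0],"turn": -17},{"offset": [-3,-9,0],"turn": -25.5},{"offset": [-4,-12,0],"turn": -34},{"offset": [-5.5,-15,0],"turn": -42.5},{"offset": [-6.5,-18,0],"turn": -51},{"offset": [-7.7,-21,0],"turn": -59.5},{"offset": [-8.9,-23.8,0],"turn": -68}]}}

```text
t: 7.8
eef_pos: [0.5659, -0.0163, 0.3302]
ee_rot: [3.14, -0.001, -1.928]
force: [1.3, 0.2, 0.0]
width: 0.0393
```

Emit:
{"fn": "send_rows", "kwargs": {"motion": [{"offset": [0,0,0],"turn": -8.5},{"offset": [0,0,0],"turn": -17},{"offset": [0,0,0],"turn": -25.5},{"offset": [0,0,0],"turn": -34},{"offset": [0,0,0],"turn": -42.5},{"offset": [0,0,0],"turn": -51},{"offset": [0,0,0],"turn": -59.5},{"offset": [0,0,0],"turn": -68}]}}

```text
t: 8.6
eef_pos: [0.5656, -0.0149, 0.3301]
ee_rot: [3.14, 0.001, -0.741]
force: [-0.0, -0.6, 0.6]
width: 0.0392
```

Emit:
{"fn": "send_rows", "kwargs": {"motion": [{"offset": [0,0,0],"turn": -8.5},{"offset": [0,0,0],"turn": -17},{"offset": [0,0,0],"turn": -25.5},{"offset": [0,0,0],"turn": -34},{"offset": [0,0,0],"turn": -42.5},{"offset": [0,0,0],"turn": -51},{"offset": [0,0,0],"turn": -57},{"offset": [0,0,0],"turn": -57}]}}

```text
t: 9.4
eef_pos: [0.5656, -0.0149, 0.3302]
ee_rot: [3.141, 0.002, 0.249]
force: [1.0, 0.1, -0.2]
width: 0.0394
```

```bash
python3 - <<'E'
from h import *
off(([.5655,-.015,.224],np.radians(18.8)))
for n in("top","side"):
    f=grab(n);print(pointer(f),bar(f))
E
```

```text
pos [ 0.5656 -0.0149  0.3302] yaw 0.2489 q [ 0.32   0.242 -0.335  0.    -0.996  1.5  ] F [ 1.   0.1 -0.2] w 0.0394 t 9.4
[0.5655, -0.015, 0.224] off cm [ 0.    0.   10.62] turn -4.54
(np.int64(0), None) (49, [array([559.6, -16.9]), array([33.5, 14.1]), np.float64(15.6)], np.float32(19.0))
(np.int64(0), None) (54, [array([563.9, -12.4]), array([44.6, 17.5]), np.float64(20.7)], np.float32(19.9))
```

Bar angle about 19.3°, so I turn -5°, go down and close gently.

Emit:
{"fn": "send_rows", "kwargs": {"motion": [{"offset": [0,0,2],"turn": -4.8},{"offset": [0,0,5],"turn": -4.8},{"offset": [0,0,7],"turn": -4.8},{"offset": [0,0,9],"turn": -4.8},{"offset": [0,0,10],"turn": -4.8},{"offset": [0,0,10.5],"turn": -4.8},{"offset": [0,0,10.5],"turn": -4.8}]}}

```text
t: 10.2
eef_pos: [0.566, -0.0151, 0.2255]
ee_rot: [3.142, 0.001, 0.33]
force: [0.1, 0.9, 0.9]
width: 0.0393
```

Emit:
{"fn": "send_rows", "kwargs": {"hand": -1, "squeeze": 25, "motion": [{"offset": [0,0,0],"turn": 0},{"offset": [0,0,0],"turn": 0},{"offset": [0,0,0],"turn": 0},{"offset": [0,0,0],"turn": 0},{"offset": [0,0,0],"turn": 0},{"offset": [0,0,0],"turn": 0}]}}

```text
t: 10.8
eef_pos: [0.5661, -0.0149, 0.2262]
ee_rot: [-3.142, -0.001, 0.331]
force: [-2.0, 2.5, 5.7]
width: 0.0138
```

```bash
python3 - <<'E'
from h import *
off()
print(get_state()["moment"])
for n in("top","side"):
    f=grab(n);print(pointer(f))
E
```

```text
pos [ 0.5661 -0.0149  0.2262] yaw 0.3314 q [ 0.319  0.361 -0.448 -0.    -0.761  1.583] F [-2.   2.5  5.7] w 0.0138 t 10.8
[ 0.7821815   0.95607747 -0.00522412]
(np.int64(0), None)
(np.int64(0), None)
```

Gripped at 13.8 mm. Winding begins.

Emit:
{"fn": "send_rows", "kwargs": {"motion": [{"offset": [0,0,0],"turn": 7},{"offset": [0,0,0],"turn": 14},{"offset": [0,0,0],"turn": 21},{"offset": [0,0,0],"turn": 28},{"offset": [0,0,0],"turn": 35},{"offset": [0,0,0],"turn": 42},{"offset": [0,0,0],"turn": 49},{"offset": [0,0,0],"turn": 56}]}}

```text
t: 11.7
eef_pos: [0.5661, -0.0147, 0.2262]
ee_rot: [-3.141, -0.0, -0.65]
force: [-3.4, 4.1, 6.2]
width: 0.0136
```

Emit:
{"fn": "send_rows", "kwargs": {"motion": [{"offset": [0,0,0],"turn": 5},{"offset": [0,0,0],"turn": 10},{"offset": [0,0,0],"turn": 14},{"offset": [0,0,0],"turn": 14}]}}

```text
t: 12.1
eef_pos: [0.5661, -0.0146, 0.2262]
ee_rot: [-3.141, -0.0, -0.892]
force: [-2.7, 3.2, 5.9]
width: 0.0141
```

```bash
python3 - <<'E'
from h import *
off()
print(get_state()["moment"])
f=grab("side");print(pointer(f));a=cv2.resize(f["frame"][160:240,205:285],None,fx=5,fy=5,interpolation=cv2.INTER_CUBIC)
f=grab("top");print(pointer(f));b=cv2.resize(f["frame"][150:230,215:295],None,fx=5,fy=5,interpolation=cv2.INTER_CUBIC)
cv2.imwrite("pics/p3.png",np.hstack([a,cv2.convertScaleAbs(b,alpha=1.5)]))
E
```

```text
pos [ 0.5661 -0.0146  0.2262] yaw -0.8919 q [ 0.32   0.361 -0.448 -0.    -0.761  0.359] F [-2.7  3.2  5.9] w 0.0141 t 12.1
[1.50724861 1.08994429 0.3606253 ]
(np.int64(0), None)
(np.int64(0), None)
```

View pics/p3.png

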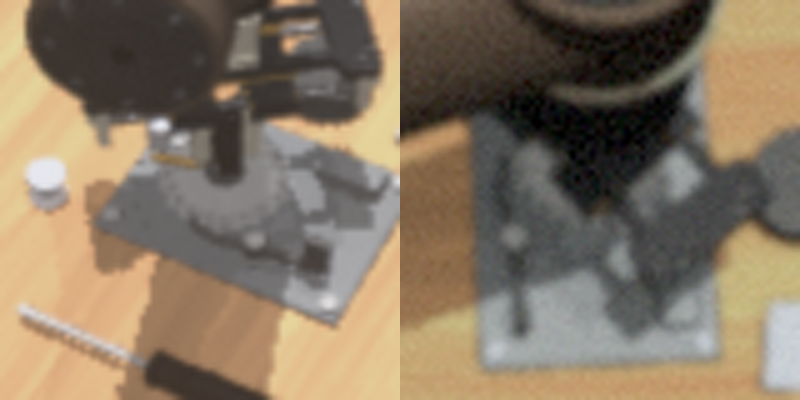

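The side pane shows the shaded pointer at about (175,158), i.e. pixel (240,191.6), below the rider at (165,130). I'll track it with a brightness-relative yellow index.

```bash
cat >> h.py <<'E'
def ptr(f,th=1.6,z=.028):
    fr=cv2.GaussianBlur(f["frame"],(3,3),0).astype(float); ra=np.minimum(fr[...,1]*1.1,fr[...,2])/(fr[...,0]+5)
    r,c=np.mgrid[0:384,0:512]; P=onplane(f,np.c_[c.ravel(),r.ravel()],z)[:,:2]-C; d=np.hypot(*P.T); a=np.arctan2(P[:,1],P[:,0])
    k=(d<.05)&(d>.028)&(a>-.6)&(a<1.3)
    w=np.where(k,np.clip(ra.ravel()-1.25,0,None),0)
    m=w>.5*w.max(); ws=w*m
    return int(m.sum()),round(w.max(),2),"ang",round(float(np.degrees((ws*a).sum()/ws.sum())),1),"std",round(float(np.degrees(np.sqrt((ws*a*a).sum()/ws.sum()-((ws*a).sum()/ws.sum())**2))),1),np.c_[c.ravel()[m],r.ravel()[m]].mean(0).round(1)
E
python3 - <<'E'
from h import *
C2=onplane(grab("side"),[[240,191.6],[236.5,191.2],[244,192.3]],.028)[:,:2]-C
print(C2*1000,np.degrees(np.arctan2(C2[:,1],C2[:,0])))
print(ptr(grab("side")))
E
```

```text
[[30.84341616  9.75430425]
 [42.30210154 13.95674493]
 [17.24658185  5.90428808]] [17.54968348 18.25928839 18.89840409]
(7, np.float64(0.11), 'ang', 18.3, 'std', 2.7, array([238.9, 191.6]))
```

Wheel is at about 43.5° with the knob 70° on, so the lead is about 0.46 rad. I need about 79° at the wheel (pointer near -18°). Turning in stages.

Emit:
{"fn": "send_rows", "kwargs": {"motion": [{"offset": [0,0,0],"turn": 6},{"offset": [0,0,0],"turn": 12},{"offset": [0,0,0],"turn": 18},{"offset": [0,0,0],"turn": 24},{"offset": [0,0,0],"turn": 30},{"offset": [0,0,0],"turn": 30},{"offset": [0,0,0],"turn": 30}]}}

```text
t: 13.0
eef_pos: [0.5662, -0.0146, 0.2262]
ee_rot: [-3.141, 0.0, -1.413]
force: [-2.0, 4.5, 4.5]
width: 0.014
```

```bash
python3 - <<'E'
from h import *
off(); print(get_state()["moment"])
f=grab("side"); print(ptr(f)); cv2.imwrite("pics/p4.png",cv2.convertScaleAbs(cv2.resize(f["frame"][165:225,215:295],None,fx=9,fy=9,interpolation=cv2.INTER_CUBIC),alpha=1.4))
E
```

```text
pos [ 0.5662 -0.0146  0.2262] yaw -1.413 q [ 0.32   0.361 -0.447 -0.    -0.761 -0.162] F [-2.   4.5  4.5] w 0.014 t 13.0
[1.60686138 0.94503338 0.46341112]
(3, np.float64(0.08), 'ang', -4.6, 'std', 1.3, array([240. , 188.3]))
```

View pics/p4.png

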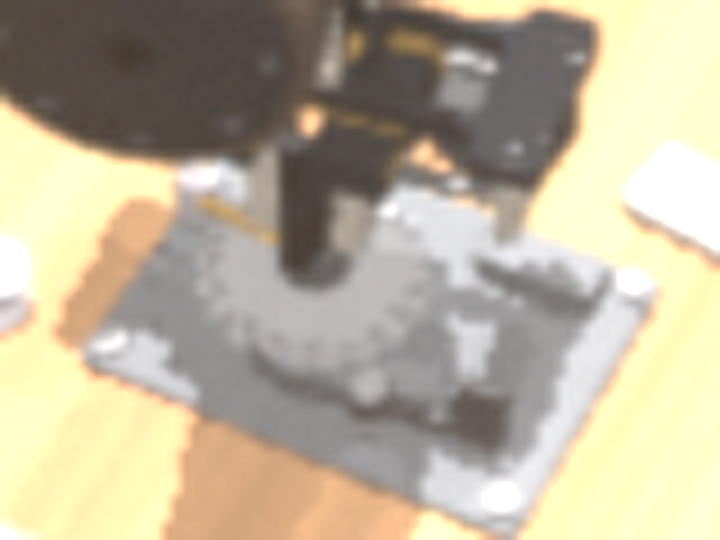

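Pointer lies at about (205,205)–(275,238) in the crop, i.e. about -4.6°, so the wheel is at 66.4° (3.69 teeth). The wheel moves 0.77 of the knob, so +17° should give about 79.5°.

Emit:
{"fn": "send_rows", "kwargs": {"motion": [{"offset": [0,0,0],"turn": 5},{"offset": [0,0,0],"turn": 10},{"offset": [0,0,0],"turn": 14},{"offset": [0,0,0],"turn": 17},{"offset": [0,0,0],"turn": 17},{"offset": [0,0,0],"turn": 17},{"offset": [0,0,0],"turn": 17}]}}

```text
t: 13.75
eef_pos: [0.5663, -0.0146, 0.2262]
ee_rot: [-3.141, 0.001, -1.71]
force: [-2.3, 4.2, 5.3]
width: 0.0136
```

```bash
python3 - <<'E'
from h import *
off(); print(get_state()["moment"])
f=grab("side"); print(ptr(f)); cv2.imwrite("pics/p5.png",cv2.convertScaleAbs(cv2.resize(f["frame"][165:225,215:295],None,fx=9,fy=9,interpolation=cv2.INTER_CUBIC),alpha=1.4))
E
```

```text
pos [ 0.5663 -0.0146  0.2262] yaw -1.7095 q [ 0.32   0.361 -0.447 -0.    -0.761 -0.458] F [-2.3  4.2  5.3] w 0.0136 t 13.75
[1.60045703 0.79742404 0.42638444]
(1, np.float64(0.07), 'ang', -22.8, 'std', 0.0, array([241., 185.]))
```

View pics/p5.png

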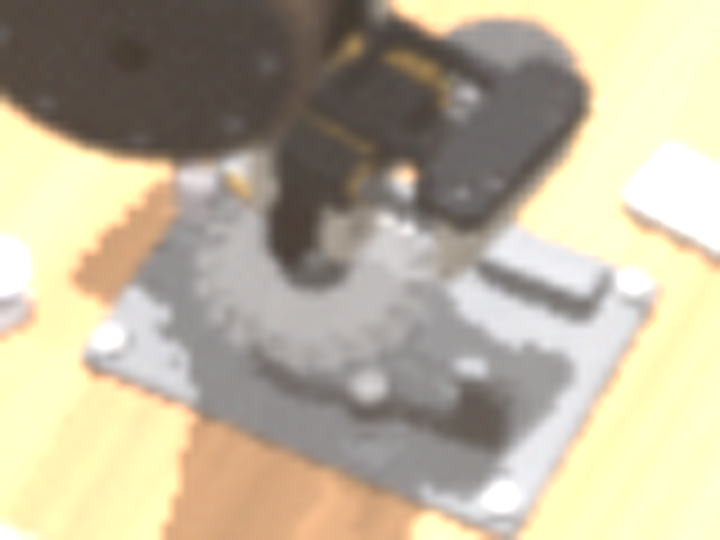

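The pointer tip is at about (238,183), which gives -20 to -23°. The wheel is at about 80–85°, past tooth 4's catch (75°) and short of tooth 5 (90°). I'll unload the knob gently by turning back most of the lead, then open.

Emit:
{"fn": "send_rows", "kwargs": {"motion": [{"offset": [0,0,0],"turn": -6},{"offset": [0,0,0],"turn": -12},{"offset": [0,0,0],"turn": -18},{"offset": [0,0,0],"turn": -24},{"offset": [0,0,0],"turn": -30},{"offset": [0,0,0],"turn": -36},{"offset": [0,0,0],"turn": -41},{"offset": [0,0,0],"turn": -41}]}}

```text
t: 14.6
eef_pos: [0.5662, -0.0146, 0.2262]
ee_rot: [-3.14, -0.0, -0.992]
force: [-2.1, 3.6, 5.4]
width: 0.0141
```

```bash
python3 - <<'E'
from h import *
off(); print(get_state()["moment"])
print(ptr(grab("side")))
E
```

```text
pos [ 0.5662 -0.0146  0.2262] yaw -0.9917 q [ 0.32   0.361 -0.447 -0.    -0.761  0.26 ] F [-2.1  3.6  5.4] w 0.0141 t 14.6
[1.47974255 1.00300784 0.02667174]
(2, np.float64(0.15), 'ang', -11.0, 'std', 2.1, array([239. , 186.5]))
```

Torque has dropped to about zero and the pointer is at -11°, so tooth 4 is held. Open and retreat.

Emit:
{"fn": "send_rows", "kwargs": {"hand": 0, "motion": [{"offset": [0,0,0],"turn": 0},{"offset": [0,0,0],"turn": 0},{"offset": [0,0,0],"turn": 0},{"offset": [0,0,0],"turn": 0},{"offset": [0,0,0],"turn": 0}]}}

```text
t: 15.15
eef_pos: [0.5659, -0.0152, 0.2255]
ee_rot: [3.141, 0.0, -0.995]
force: [-0.4, 0.3, 0.6]
width: 0.0428
```

Emit:
{"fn": "send_rows", "kwargs": {"motion": [{"offset": [0,0,-1],"turn": 0},{"offset": [0,0,-3],"turn": 0},{"offset": [0,0,-6],"turn": 0},{"offset": [0,0,-10],"turn": 0},{"offset": [0,0,-12],"turn": 0}]}}

```text
t: 15.65
eef_pos: [0.5665, -0.0152, 0.35]
ee_rot: [-3.138, -0.002, -0.995]
force: [0.5, 0.7, 0.2]
width: 0.0439
```

```bash
python3 - <<'E'
from h import *
off(([.42,-.33,.38],-.992))
E
```

```text
pos [ 0.5665 -0.0152  0.35  ] yaw -0.9947 q [ 3.190e-01  2.230e-01 -3.110e-01  1.000e-03 -1.033e+00  2.570e-01] F [0.5 0.7 0.2] w 0.0439 t 15.65
[0.42, -0.33, 0.38] off cm [18.42 29.43 -3.09] turn -0.15
```

Emit:
{"fn": "send_rows", "kwargs": {"motion": [{"offset": [2.3,3.7,0],"turn": 0},{"offset": [4.6,7.4,-1],"turn": 0},{"offset": [6.9,11,-2],"turn": 0},{"offset": [9.2,14.7,-3],"turn": 0},{"offset": [11.5,18.4,-3],"turn": 0},{"offset": [13.8,22.1,-3],"turn": 0},{"offset": [16.1,25.8,-3],"turn": 0},{"offset": [18.4,29.4,-3],"turn": 0}]}}

```text
t: 16.45
eef_pos: [0.4183, -0.3309, 0.3768]
ee_rot: [-3.141, -0.001, -0.995]
force: [1.7, -0.4, -0.2]
width: 0.0438
```

```bash
python3 - <<'E'
from h import *
import pickle
off()
L=[]
for n,(x,y) in(("side",(205,160)),("top",(215,150))):
    f=grab(n);print(n,ptr(f),pointer(f),bar(f)); a=f["frame"][y:y+80,x:x+80]
    L.append(cv2.resize(a,None,fx=5,fy=5,interpolation=cv2.INTER_CUBIC))
    f0=pickle.load(open(n+"0.pkl","rb"))
    if n=="side":
        d=cv2.absdiff(f["frame"],f0["frame"]).max(2); m=(d>40).astype(np.uint8); nl,_,st,_=cv2.connectedComponentsWithStats(m); print([s.tolist() for s in st[1:] if s[4]>5])
    # rider blob centroid, before/after
    for g_ in (f0,f):
        g=g_["frame"].min(2).astype(float); r,c=np.mgrid[0:384,0:512]; P=onplane(g_,np.c_[c.ravel(),r.ravel()],.03)[:,:2]-C; d=np.hypot(*P.T); A=np.degrees(np.arctan2(P[:,1],P[:,0]))
        k=(d>.052)&(d<.07)&(A>-30)&(A<8); w=np.where(k,np.clip(g.ravel()-(158 if n=="side" else 98),0,None),0); print("rider",round((w*A).sum()/w.sum(),1),round(1000*(w*d).sum()/w.sum(),1))
cv2.imwrite("pics/p6.png",np.hstack([L[0],cv2.convertScaleAbs(L[1],alpha=1.5)]))
E
```

```text
pos [ 0.4183 -0.3309  0.3768] yaw -0.995 q [-0.301  0.147 -0.341  0.    -1.082  0.877] F [ 1.7 -0.4 -0.2] w 0.0438 t 16.45
side (4, np.float64(0.15), 'ang', -10.4, 'std', 1.6, array([239.8, 187. ])) (13, -10.2, np.float64(0.0501), np.float64(3.1)) (51, [array([563.2, -12.3]), array([14.5, 48.7]), np.float64(36.4)], np.float32(127.8))
[[331, 0, 7, 6, 31], [273, 0, 114, 109, 4313], [381, 0, 47, 19, 327], [417, 0, 95, 211, 8338], [311, 12, 16, 7, 52], [488, 12, 10, 14, 49], [433, 54, 9, 10, 60], [345, 57, 58, 204, 4416], [336, 84, 7, 4, 19], [344, 88, 8, 1, 8], [414, 92, 13, 7, 60], [320, 102, 7, 5, 33], [407, 141, 10, 7, 51], [270, 154, 80, 101, 3144], [240, 180, 10, 14, 48], [251, 180, 4, 8, 27], [399, 186, 10, 7, 45], [245, 197, 4, 3, 9], [250, 197, 3, 4, 8], [418, 205, 3, 3, 7], [442, 212, 29, 45, 599], [413, 220, 33, 19, 89], [443, 230, 7, 4, 16], [416, 238, 2, 5, 6], [348, 257, 17, 27, 226], [401, 259, 35, 11, 74], [375, 273, 7, 6, 33], [434, 284, 4, 5, 14], [341, 286, 71, 42, 1513], [440, 286, 3, 4, 8], [400, 290, 10, 5, 28]]
rider -11.7 59.2
rider -11.6 59.2
top (1, np.float64(0.01), 'ang', -10.7, 'std', 0.0, array([255., 164.])) (8, -11.1, np.float64(0.049), np.float64(0.9)) (91, [array([565.3, -14.8]), array([15. , 45.8]), np.float64(37.4)], np.float32(125.8))
rider -13.1 62.0
rider -14.9 60.4
```

View pics/p6.png

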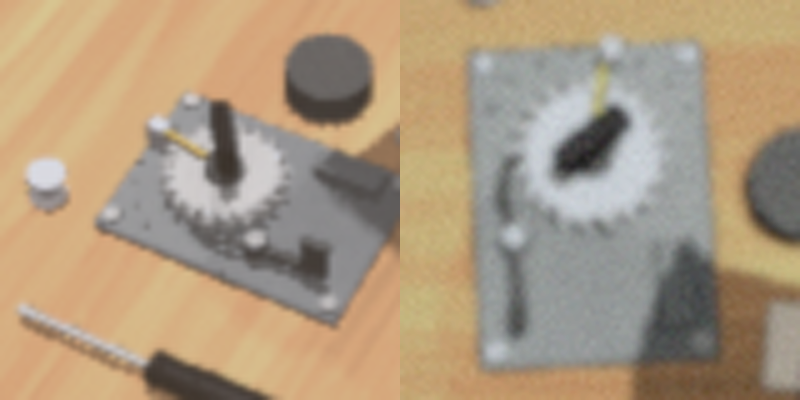

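The pointer meets the rider in both panes: side about (165,130), top about (605,65). The bar turned 18.8° → 126.6° (mod 180), i.e. 72° clockwise, which is exactly 4 teeth. The pawl is seated, and the rider and neighbouring things are unmoved. Handing in.

```bash
python3 -c "
from h import *
print(pointer(grab('side'))); print(job_done())"
```

```text
(12, -10.6, np.float64(0.0501), np.float64(3.0))
the job is handed in; nothing more can be done
None
```

The winder is reset, the job is handed in, and the pawl holds the wheel at tooth 4, the tooth nearest the rider. It took about 16.5 s of robot time.

- **Release:** I pressed the tail tab about 6 mm with the shut fingers, with about 7 N at most in the readings. The wheel ran back about 109° (6 teeth) and stopped. A slightly deeper press moved it no further, so I took that as slack.
- **Winding:** I gripped the knob and wound it clockwise until the wheel stood about 80–85°, past tooth 4 and short of tooth 5. I then eased the load off the knob, opened the fingers and backed clear.
- **Last checks:**
  - The pointer stands at -10.2° to -11.1°; the side camera puts the rider at -11.6°.
  - The knob bar turned 72° in all, which is 4 teeth.
  - The pawl looks seated.
  - The rider and the things near the plate look unmoved. I did not check the farther ones one by one.
- **Disagreement:** the noisier top camera puts the rider at -13.1° before and -14.9° after. The side camera shows no movement (-11.7° and -11.6°), and tooth 4 is nearest on either reading.

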